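# Open the jar cupboard's high hatch with the hook pole

### The arm

A 6-joint arm with a two-finger parallel gripper is mounted at the origin on the work surface. World frame = base frame: x ahead of the robot, y to its left, z up, the work surface at z = 0. Lengths are in m, angles in rad, forces in N, time in s.
With the tool pointing down it reaches from about 0.375 to 0.825 m from the base axis. Payload 5.5 kg.
Tool frame: the origin (TCP) lies between the finger pads; the fingertips stand 8 mm ahead of it and the grasp point (between the pads) lies 11 mm behind it; z points along the fingers, y is the line along which they close (so a half turn about z gives the same grasp; the last joint's range is limited). The gripper opens to 85 mm and grips with 20 to 120 N. Pads are 22 mm wide; open, the fingers measure 114 mm over their backs; the gripper's body (76 mm by 85 mm) begins 54 mm behind the grasp point. The pads swing forward as they close: fully open they stand 13 mm farther back than shut.
Start: joints at [-1.135, 0.314, -0.047, 1.21, 0, 1.571], TCP at [0.253, -0.544, 0.239] pointing down, gripper open.
Joint ranges: [-2.67, 2.67], [-0.69, 1.73], [-1.03, 1.25], [-2.08, 2.16], [-1.42, 1.45], [-3.14, 3.14]. Speed limits (rad/s): [2.39, 2.39, 3.01, 3.14, 3.14, 3.14].

### API

Orientations are given as a unit quaternion [w, x, y, z].
In Python, from rig import manip gives the robot as it stands.
- The arm moves only by the tool jog_arm, never from a script. Its argument "increments" is a list of rows, each a list of 3 entries, a list of its own where there are three numbers: the opening, from 0 (shut) to 1 (fully open), then the shift along the world's x, y, z in m, then the turn, a rotation vector about the world's x, y, z in degrees. A call has 1 to 12 rows; each row shifts and turns the commanded pose from where the row before left it; what a row does not reach is not made up. A row lasts 1/8 s, in which the tool goes at most 62.5 mm and 10.7 degrees, less where a joint would pass 70% of its speed; a pose out of reach is approached as far as the arm can. A call with a gripper value outside its range is refused whole. The fingers move at their own pace and stop on an object; "force" is the grip in N (left out, the last holds). Time passes only in rows, so rows that do not move let the fingers close. It gives the time, the measured TCP pose, the force, the opening and the grip force at its end, in the units of the state.
- manip.state(): the state, without advancing time (a new reading comes with each control period).
- manip.get_image(name): name is "scene" or "top"; returns a dict with "img" (400x640x3 uint8, red, green, blue), "mtx" (3x3 intrinsics, pixels), "world_to_cam" (4x4, takes a point from world to camera coordinates). Camera axes: x right, y down, z forward; pixel columns grow to the right and rows downward; lengths in m; the calibration is good to about 2 mm. A picture is of the moment at which its call begins. There is no depth.
- manip.job_done(): hands the job in; it is judged then, once.
The state is a dict: "time": time; "q": joint angles; "qd": joint speeds; "joint_efforts": joint torques, N m; "ee_pos": TCP position; "eef_rot": TCP orientation; "wrist_force": force on the tool from outside, world axes, zero at the start; "torque": the same for the moment, N m; "grip_width": opening from 0.0 (shut) to 1.0 (fully open); "finger_force": force on a finger pad.
Only numpy, scipy, OpenCV 4.12 (cv2) and the standard library are available. Lean on these libraries where they do the work, as an engineer would, in place of code of your own. Each camera call takes 0.05 s, during which the arm holds its last target. There are 200 camera calls.

### The job

Take the hook pole from its rest, hook it into the brass eye on the jar cupboard's hatch and gently swing the hatch all the way down until it stays open; the eye may stand anywhere along its short rail, so feel for it with a light touch and never lean on it, and pull the hatch with the pole only, not with the robot itself. Then unhook the pole and lay it back in its rest as it was. Leave the jars and other things where they are.

Things in the scene. Friction and masses are not known exactly. Their poses are not given: they have to be found in the camera images.
- hutch: dark wooden jar cupboard with glass sides, fixed, 280 mm wide, 190 deep, 282 tall. Origin on the table under the middle of the closed hatch's outer face; +x points into the cupboard (the hatch faces -x), y along the hinge, z up. The hatch, a wooden flap 250 wide, 135 tall, 12 thick, hinges at its lower edge on the line x = 0, z = 130 mm
- hatch (a joint): hatch angle, rad: 0 closed (upright); grows as its top swings out (cupboard's -x) and down; 1.45 = fully down on its stop, nearly level. Starts at 0 to 0.1. A stiff hinge (0.35 N m friction; hatch about 0.35 kg): the hatch stays where it is left, so pull it out, then press it down to the end; neither needs over 4 N and 8 N is too much
- rail_mid (a point): middle of the 124 mm dark steel rail on the hatch's outer face, 125 mm from the hinge line; moves with the hatch. On the rail is a 22 mm wide shoe with the brass eye. The shoe stands up to 40 mm to either side (along the cupboard's y); where is NOT measured: feel or look for it. It slides only under about 10 N. Shoe face is 16 mm out from the hatch, 116 to 134 mm from the hinge
- eye_line (a point): where the middle of the eye's outer cross-bar would be if its shoe were at the rail's middle: hatch closed, 45 mm out from the hatch's face and 161 mm above the hinge line; turns with the hatch. The eye is a rectangular loop of 5 mm brass bar (flat-sided sides, round cross-bars) rising outwards at 45 degrees from the shoe; clear opening 16 mm along y (26 over the outsides), 33 mm along the slope
- eye_inner (a point): likewise the middle of the eye's inner cross-bar: hatch closed, 18 mm out from the face and 134 mm above the hinge line. A hook tip pointing straight down goes into the loop from above, between inner and outer cross-bar, and can stay pointing down through the whole swing, drawing on the outer cross-bar
- pole: hook pole, 0.18 kg, in its rest: wooden bar 14 mm wide, 18 high, with a red band (26 long) where it is gripped. Origin at the band's centre; +x along the pole to the hook, z up. Wood from x = -120 to +115 mm, then a 7 mm steel rod to x = 160 mm, there bent straight down, its flat end 48.5 mm below the pole's axis. A few newtons at the tip twist the pole in the fingers
- hook_tip (a point): lower end of the pole's hook, at x = 160, z = -48.5 mm of the pole
- rest: the pole's rest, fixed, light wood, base 220 x 90 x 14 mm. Origin on the table under its middle; +x along the laid pole towards the hook. Two forks at x = -75 and +75 mm, 16 mm thick, open at the top, floors 60 mm up and about 18 mm wide, flaring to about 35 mm at their tops 84 mm up. The laid pole's origin is 69 mm above the rest's, hook down beyond the forks
- jar_peach: bystander: orange jar with a white lid, 90 mm across, 120 mm tall; origin at the centre of its underside
- jar_pickle: bystander: olive jar with a green lid, 84 mm across, 130 mm tall; origin at the centre of its underside
- jar_cherry: bystander: dark red jar with a black lid, 70 mm across, 100 mm tall, standing on top of the cupboard; origin at the centre of its underside
- jar_corn: bystander: yellow jar with a green lid, 66 mm across, 90 mm tall; origin at the centre of its underside
- bowl: bystander: white bowl, 110 mm across, 45 mm tall; origin at the centre of its underside
- lid_stack: bystander: white disc-like stack of jar lids, 76 mm across, 24 mm tall, near where the hatch comes down (the open hatch passes well above it); origin at the centre of its underside
- spoon: bystander: spoon with a wooden handle, about 200 mm long, lying on the table; leave it
Not all that is in view belongs to the job. Leave any red or white look-alike of the rest alone.

How it is judged:
On the way, in this order (a step that is already met when the one before it is completed fails the run):
1. the pole is lifted out of its rest (z of pole in the frame of rest above 0.12 m), for 0.2 s.
2. the hatch is on its way down (0.4 to 1.1 rad) with the pole on it (value of joint hatch between 0.4 and 1.1 rad and contact force between pole and hutch above 0.05 N).
3. the hatch is all the way down (past 1.36 rad) (value of joint hatch above 1.36 rad), for 0.2 s.
At the end, for the whole second after the job is handed in: The hatch stays past 1.34 rad; the pole lies still in both forks of its rest, hook end at the rest's +x and hook down: origin 62 to 75 mm above the rest's origin, within 20 mm along and 10 mm across, within 0.12 rad of the rest's direction, rolled less than 0.3 rad (value of joint hatch above 1.34 rad and z of pole in the frame of rest between 0.062 and 0.075 m and x of pole in the frame of rest between -0.02 and 0.02 m and y of pole in the frame of rest between -0.01 and 0.01 m and angle between the x axis of pole and the x axis of rest, either way round below 0.12 rad and angle between the z axis of pole and the z axis of rest, either way round below 0.3 rad and x of hook_tip in the frame of rest above 0.1 m and linear speed of pole below 0.02 m/s); the robot touches nothing.
It fails at once if the pole bears on the cupboard, hatch or eye with more than 8 N (contact force between pole and hutch above 8 N).
It fails at once if the robot itself touches the cupboard or hatch (over 1 N) (contact force between any of the fingers, the arm and hutch above 1 N).
It fails at once if the hatch is flung down (faster than 1.5 rad/s) (velocity of joint hatch above 1.5 rad/s).
It fails at once if a jar, the bowl, the lids or the spoon is shifted by more than 25 mm (distance of any of jar_peach, jar_pickle, jar_cherry, jar_corn, bowl, lid_stack, spoon from where it was at the start of the episode above 0.025 m).
It also fails if it takes over 67 s, if anything falls off the work surface, if the arm or the gripper's body presses on something with over 40 N, if the wrist force passes 120 N, or if a joint passes its speed limit or range.

## Working session

There is one attempt and no reset: what is moved stays moved. The work goes in short steps, Python scripts to look and compute and a tool call to move; the robot and the scene stay as the last step left them, time stands still between calls to the robot, and variables do not carry over. Pictures are saved under pics/ and viewed, at most 10 in all, crops included, and the job is handed in when it is done.

Besides the shell and the picture viewer there is one more tool, called after "Call:" by a JSON object that holds its "api" and its "payload", one argument or row to a line. jog_arm: Moves the arm, as the interface text tells. Its arguments: {"type":"object","properties":{"increments":{"type":"array","items":{"type":"array"}},"force":{"type":"number"}},"required":["increments"]}

```bash
mkdir -p pics; python3 - <<'E'
from rig import manip
import cv2,numpy as np
for n in("scene","top"):
    d=manip.get_image(n); cv2.imwrite(f"pics/{n}0.png",d["img"][:,:,::-1]); np.savez(f"{n}0.npz",**d)
    W=np.array(d["world_to_cam"]);print(n,-W[:3,:3].T@W[:3,3],W[2,:3],d["mtx"][0])
print(manip.state())
E
```

```text
scene [ 1.39896886 -1.18467608  1.0751952 ] [-0.53019855  0.65152239 -0.54259384] [502.84150663   0.         310.93776596]
top [ 0.36676807 -0.12311918  1.80748108] [ 0.10614407  0.00888273 -0.99431108] [424.57518483   0.         318.54407045]
{'time': 0.1, 'q': array([-1.13499935e+00,  3.14154697e-01, -4.79529288e-02,  1.21023473e+00,
        9.22751557e-06,  1.57078831e+00]), 'qd': array([-0.00140835, -0.00365224,  0.00212417,  0.0018911 , -0.00064991,
        0.00075108]), 'joint_efforts': array([-9.13086251e-05, -5.40766490e+01,  3.40540695e+01,  1.12252464e-02,
       -4.29291265e-05,  8.67885348e-06]), 'ee_pos': array([ 0.25306711, -0.5434565 ,  0.23853263]), 'eef_rot': array([-7.55733385e-04,  9.76352748e-01,  2.16182132e-01, -1.62601174e-04]), 'wrist_force': array([-0.31555354,  0.62120825,  0.11390218]), 'torque': array([-0.04107514,  0.02328118,  0.02740294]), 'finger_force': 0.0, 'grip_width': 0.9997089902742586}
```

View pics/scene0.png

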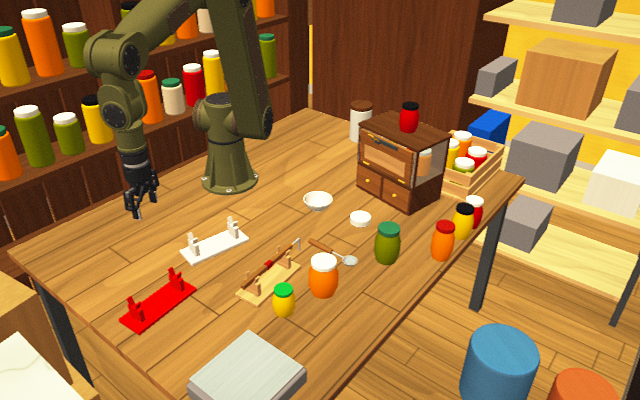

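View pics/top0.png

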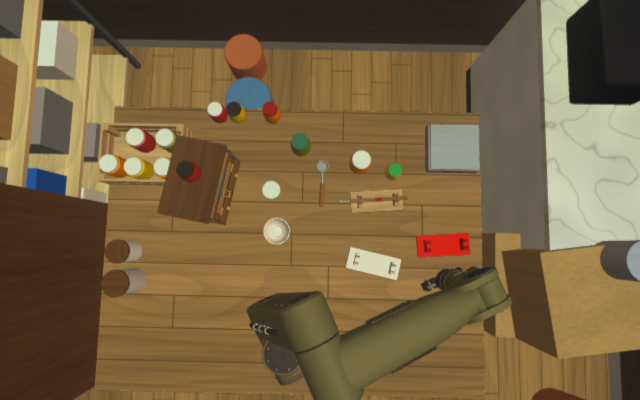

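```bash
cat > h.py <<'E'
import cv2,numpy as np
def load(n,k=0):
    d=np.load(f"{n}{k}.npz"); return d["img"],d["mtx"],d["world_to_cam"]
def ray(c,p):
    _,K,W=c; R=W[:3,:3]; o=-R.T@W[:3,3]; return o,R.T@np.linalg.solve(K,[p[0],p[1],1])
def onz(c,p,z):
    o,d=ray(c,p); return o+d*(z-o[2])/d[2]
def tri(c1,p1,c2,p2):
    o,d=ray(c1,p1); a,e=ray(c2,p2); s=np.linalg.lstsq(np.c_[d,-e],a-o,rcond=None)[0]
    A=o+s[0]*d;B=a+s[1]*e; return (A+B)/2,np.linalg.norm(A-B)
def proj(c,X):
    _,K,W=c; q=K@(W[:3,:3]@np.asarray(X)+W[:3,3]); return q[:2]/q[2]
def mosaic(items,fn):
    rows=[]
    for im,x,y in items:
        rows.append(cv2.resize(im[y:y+70,x:x+98,::-1],(392,280),interpolation=cv2.INTER_CUBIC))
    cv2.imwrite(fn,np.vstack([np.hstack(rows[:2]),np.hstack(rows[2:4])]))
E
python3 - <<'E'
from h import *
s,t=load("scene"),load("top")
mosaic([(t[0],330,165),(t[0],155,145),(s[0],350,118),(s[0],225,232)],"pics/m0.png")
for p in [(378,200)]: print(onz(t,p,.078))
for c,n in((s,"s"),(t,"t")):
    h=cv2.cvtColor(c[0],cv2.COLOR_RGB2HSV); m=((h[...,0]<6)|(h[...,0]>174))&(h[...,1]>180)&(h[...,2]>90)
    k,l,st,ce=cv2.connectedComponentsWithStats(m.astype('uint8'))
    print(n,[(st[i].tolist(),ce[i].round(1).tolist()) for i in range(1,k) if st[i,4]>5])
E
```

```text
[ 0.54919354 -0.3510112   0.078     ]
s [([136, 69, 18, 11, 132], [145.5, 74.3]), ([182, 69, 23, 38, 617], [193.3, 86.4]), ([399, 108, 21, 25, 416], [408.4, 120.3]), ([466, 152, 21, 18, 116], [476.8, 159.9]), ([473, 207, 10, 22, 148], [477.1, 216.1]), ([436, 220, 19, 14, 211], [445.1, 226.4]), ([265, 260, 8, 9, 43], [268.9, 263.4]), ([119, 267, 78, 68, 1984], [156.6, 303.7])]
t [([263, 102, 14, 14, 144], [269.7, 108.5]), ([215, 107, 12, 15, 85], [222.0, 115.9]), ([135, 130, 20, 21, 189], [147.3, 142.8]), ([185, 162, 16, 20, 143], [194.5, 173.6]), ([376, 198, 5, 2, 9], [378.2, 198.6]), ([417, 233, 53, 24, 1077], [442.8, 244.7])]
```

View pics/m0.png

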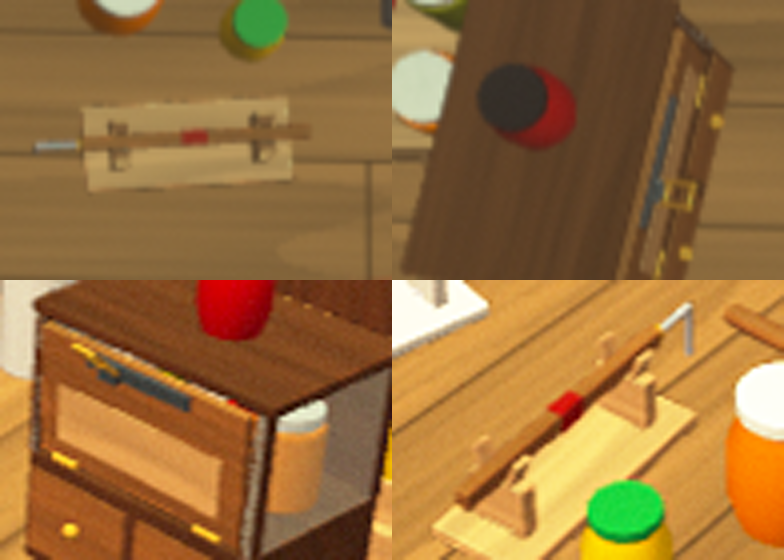

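```bash
python3 - <<'E'
from h import *
s,t=load("scene"),load("top")
T=lambda x,y,X,Y:(X+(x+.5)/4-.5,Y+(y+.5)/4-.5)
r=lambda x,y:T(x,y,330,165); hu=lambda x,y:T(x,y,155,145); sc=lambda x,y:T(x,y-280,350,118); sr=lambda x,y:T(x-392,y-280,225,232)
np.set_printoptions(precision=4,suppress=True)
print("tail,band,hook",*[onz(t,r(*p),.078) for p in[(310,130),(195,137),(35,147)]])
print("rest corners",*[onz(t,r(*p),.014) for p in[(82,108),(288,97),(292,180),(88,192)]])
print("band tri",tri(s,(268.9,263.4),t,(378.2,199.2)))
print("hook elbow tri",tri(s,sr(690,308),t,r(37,147)))
print("roof front edge",*[onz(t,hu(*p),.282) for p in[(677-392,20),(613-392,280)]], onz(t,hu(458-392,-30),.282))
print("roof sc",*[onz(s,sc(*p),.282) for p in[(38,310),(268,412)]])
print("eye outer",tri(s,sc(83,348),t,hu(692-392,196)))
print("rail R end",tri(s,sc(188,405),t,hu(672-392,100)))
print("shoe",tri(s,sc(105,375),t,hu(655-392,193)))
E
```

```text
tail,band,hook [ 0.5634 -0.47    0.078 ] [ 0.5539 -0.3525  0.078 ] [ 0.5403 -0.1891  0.078 ]
rest corners [ 0.5894 -0.2408  0.014 ] [ 0.6055 -0.4595  0.014 ] [ 0.5171 -0.4637  0.014 ] [ 0.5    -0.2483  0.014 ]
band tri (array([ 0.5537, -0.3514,  0.0744]), np.float64(0.0024229265171071324))
hook elbow tri (array([ 0.5412, -0.1917,  0.0682]), np.float64(0.00053148395633208))
roof front edge [0.7022 0.2337 0.282 ] [0.4627 0.281  0.282 ] [0.7451 0.4374 0.282 ]
roof sc [0.4483 0.2696 0.282 ] [0.717  0.2226 0.282 ]
eye outer (array([0.5383, 0.21  , 0.2926]), np.float64(0.0019472749505342537))
rail R end (array([0.6318, 0.2409, 0.2539]), np.float64(0.0022028401643712256))
shoe (array([0.5422, 0.251 , 0.2521]), np.float64(0.008824473406930072))
```

Call:
{"api": "jog_arm", "payload": {
  "increments": [
    [1,[0.03,0.0192,-0.004],[0,0,7]],
    [1,[0.03,0.0192,-0.004],[0,0,7]],
    [1,[0.03,0.0192,-0.004],[0,0,7]],
    [1,[0.03,0.0192,-0.004],[0,0,7]],
    [1,[0.03,0.0192,-0.004],[0,0,7]],
    [1,[0.03,0.0192,-0.004],[0,0,7]],
    [1,[0.03,0.0192,-0.004],[0,0,7]],
    [1,[0.03,0.0192,-0.004],[0,0,7]],
    [1,[0.03,0.0192,-0.004],[0,0,7]],
    [1,[0.03,0.0192,-0.004],[0,0,6.5]],
    [1,[0,0,0],[0,0,0]],
    [1,[0,0,0],[0,0,0]]
  ],
  "force": 100
}}

```text
time: 1.6
ee_pos: [0.5527, -0.3519, 0.1989]
eef_rot: [-0.0, 0.679, 0.734, -0.0]
wrist_force: [0.4, -0.3, -0.3]
grip_width: 1.007
finger_force: 0.0
```

Call:
{"api": "jog_arm", "payload": {
  "increments": [
    [1,[0.0003,0,-0.03],[0,0,0]],
    [1,[0,0,-0.03],[0,0,0]],
    [1,[0,0,-0.03],[0,0,0]],
    [1,[0,0,-0.03],[0,0,0]],
    [1,[0,0,-0.015],[0,0,0]],
    [1,[0,0,-0.006],[0,0,0]],
    [0.5,[0,0,0],[0,0,0]],
    [0.0,[0,0,0],[0,0,0]],
    [0,[0,0,0],[0,0,0]],
    [0,[0,0,0],[0,0,0]],
    [0,[0,0,0],[0,0,0]],
    [0,[0,0,0],[0,0,0]]
  ],
  "force": 100
}}

```text
time: 3.1
ee_pos: [0.5539, -0.3522, 0.0591]
eef_rot: [0.001, 0.679, 0.734, 0.0]
wrist_force: [-0.4, 0.6, 5.6]
grip_width: 0.145
finger_force: 98.3
```

Call:
{"api": "jog_arm", "payload": {
  "increments": [
    [0,[0,0,0.02],[0,0,0]],
    [0,[0,0,0.03],[0,0,0]],
    [0,[0,0,0.04],[0,0,0]],
    [0,[-0.006,0.04,0.04],[0,0,-1]],
    [0,[-0.006,0.045,0.04],[0,0,-2]],
    [0,[-0.006,0.045,0.04],[0,0,-2]],
    [0,[-0.007,0.05,0.04],[0,0,-2]],
    [0,[-0.007,0.05,0.03],[0,0,-2]],
    [0,[-0.007,0.05,0.02],[0,0,-2]],
    [0,[-0.007,0.045,0.011],[0,0,-2]],
    [0,[-0.006,0.04,0],[0,0,-2]],
    [0,[0,0,0],[0,0,0]]
  ]
}}

```text
time: 4.6
ee_pos: [0.5012, 0.0139, 0.3681]
eef_rot: [-0.0, 0.768, 0.641, 0.0]
wrist_force: [0.7, -0.6, -1.8]
grip_width: 0.147
finger_force: 97.7
```

```bash
python3 - <<'E'
from rig import manip
from h import *
for n in("scene","top"):
    d=manip.get_image(n); np.savez(f"{n}1.npz",**d)
s,t=load("scene",1),load("top",1)
st=manip.state();print(st["ee_pos"],st["eef_rot"],st["wrist_force"])
mosaic([(t[0],190,150),(t[0],155,145),(s[0],350,118),(s[0],300,100)],"pics/m1.png")
E
```

```text
[0.50162538 0.0116937  0.36778697] [ 4.61213836e-05  7.68579925e-01  6.39753676e-01 -3.62094479e-04] [-0.71385811  0.12347386 -1.61311112]
```

View pics/m1.png

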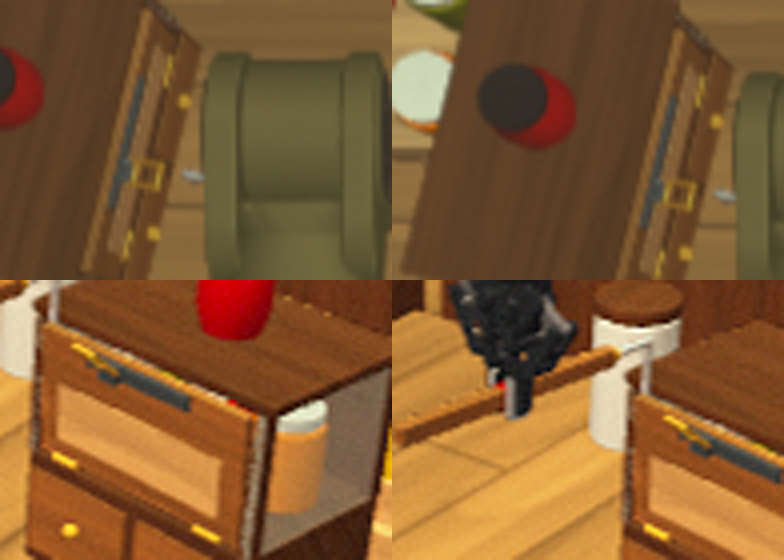

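```bash
python3 - <<'E'
from h import *
np.set_printoptions(precision=4,suppress=True)
s,t=load("scene",1),load("top",1)
def mask(c,x0,y0,x1,y1,up=8):
    im=cv2.resize(c[0][y0:y1,x0:x1],None,fx=up,fy=up,interpolation=cv2.INTER_CUBIC)
    h=cv2.cvtColor(im,cv2.COLOR_RGB2HSV);m=(h[...,0]>20)&(h[...,0]<33)&(h[...,1]>130)&(h[...,2]>125)
    return m,h
up=8
m,h=mask(t,219,186,234,202)
k,l,st,ce=cv2.connectedComponentsWithStats(m.astype('uint8'))
for i in range(1,k):
    if st[i,4]>30:
        P=np.argwhere(l==i)[:,::-1]; b=cv2.boxPoints(cv2.minAreaRect(P.astype(np.float32))); print(st[i,4],((b+.5)/up-.5+[219,186]).round(2).tolist(),(ce[i]/up+[219,186]).round(2))
# hook elbow
T=lambda x,y,X,Y:(X+(x+.5)/4-.5,Y+(y+.5)/4-.5)
print("elbow",tri(s,T(648-392,347-280,300,100),t,T(184,177,190,150)), "tip",tri(s,T(646-392,396-280,300,100),t,T(184,177,190,150)))
yaw=79.5
import math
q=[0.76858,0.63975]; a=2*math.degrees(math.atan2(q[1],q[0]));print("pole yaw",a)
a=math.radians(a);H=np.array([.5016+.16*math.cos(a),.0117+.16*math.sin(a),.379]);print("hook nominal",H,proj(t,H+[0,0,.0035]),proj(s,H),proj(s,H-[0,0,.0485]))
# eye at outer bar
E0=tri(s,T(83,348-280,350,118),t,T(692-392,196,155,145))[0];print(E0)
E
python3 - <<'E'
E
```

```text
195 [[222.21, 194.72], [222.71, 191.55], [224.07, 191.76], [223.57, 194.93]] [223.4  193.94]
220 [[228.31, 193.19], [229.69, 193.19], [229.69, 196.44], [228.31, 196.44]] [229.42 195.17]
elbow (array([0.529 , 0.1721, 0.3729]), np.float64(0.0010334266618801905)) tip (array([0.5308, 0.1789, 0.3259]), np.float64(0.009961810295361152))
pole yaw 79.54658546771488
hook nominal [0.5306 0.169  0.379 ] [236.0655 193.2166] [363.7612 115.0921] [362.9758 128.0663]
[0.5383 0.21   0.2926]
```

```bash
python3 - <<'E'
from h import *
np.set_printoptions(precision=4,suppress=True)
t=load("top",1);s=load("scene",1)
a=np.radians(79.55);x=np.array([np.cos(a),np.sin(a)]);y=np.array([-x[1],x[0]])
f=lambda p:np.array([p[:2]@x,p[:2]@y])
o=onz(t,(229.0,194.8),.291);i=onz(t,(223.1,193.2),.264);h=onz(t,(236.2,193.9),.3825);hn=np.array([.5306,.169])
for n,p in(("outer",o),("inner",i),("hook seen",h),("hook nominal",hn),("tri outer",np.array([.5383,.21]))):print(n,p,f(p))
for z in(.29,.28):print(proj(s,[*o[:2],z]))
E
```

```text
outer [0.5349 0.213  0.291 ] [ 0.3065 -0.4874]
inner [0.5434 0.2409 0.264 ] [ 0.3355 -0.4907]
hook seen [0.5283 0.1685 0.3825] [ 0.2615 -0.489 ]
hook nominal [0.5306 0.169 ] [ 0.2624 -0.4911]
tri outer [0.5383 0.21  ] [ 0.3042 -0.4913]
[370.2876 134.689 ]
[370.1108 137.2251]
```

Call:
{"api": "jog_arm", "payload": {
  "increments": [
    [0,[0.0035,0.019,0],[0,0,0]],
    [0,[0.0035,0.019,0],[0,0,0]],
    [0,[0.0035,0.019,0],[0,0,0]],
    [0,[0,0,0],[0,0,0]],
    [0,[0,0,-0.01],[0,0,0]],
    [0,[0,0,-0.01],[0,0,0]],
    [0,[0,0,-0.008],[0,0,0]],
    [0,[0,0,-0.005],[0,0,0]],
    [0,[0,0,-0.005],[0,0,0]],
    [0,[0,0,0],[0,0,0]]
  ]
}}

```text
time: 5.95
ee_pos: [0.5121, 0.0685, 0.3298]
eef_rot: [-0.0, 0.769, 0.639, -0.0]
wrist_force: [-0.1, -0.0, -1.3]
grip_width: 0.145
finger_force: 97.7
```

```bash
cat > look.py <<'E'
import sys
from rig import manip
from h import *
k=sys.argv[1]
for n in("scene","top"):
    d=manip.get_image(n); np.savez(f"{n}{k}.npz",**d)
s,t=load("scene",k),load("top",k)
st=manip.state();print(st["time"],st["ee_pos"],st["eef_rot"],st["wrist_force"],st["torque"])
a=cv2.resize(t[0][160:225,190:255,::-1],(390,390),interpolation=cv2.INTER_CUBIC)
b=cv2.resize(s[0][105:170,330:395,::-1],(390,390),interpolation=cv2.INTER_CUBIC)
cv2.imwrite(f"pics/l{k}.png",np.hstack([a,b]))
E
python3 look.py 2
```

```text
6.05 [0.51239822 0.06858806 0.33035043] [1.10705089e-04 7.69027758e-01 6.39215355e-01 1.62545887e-04] [-0.38900973  0.20207942 -1.44453374] [-0.00651516  0.01886267 -0.01933171]
```

View pics/l2.png

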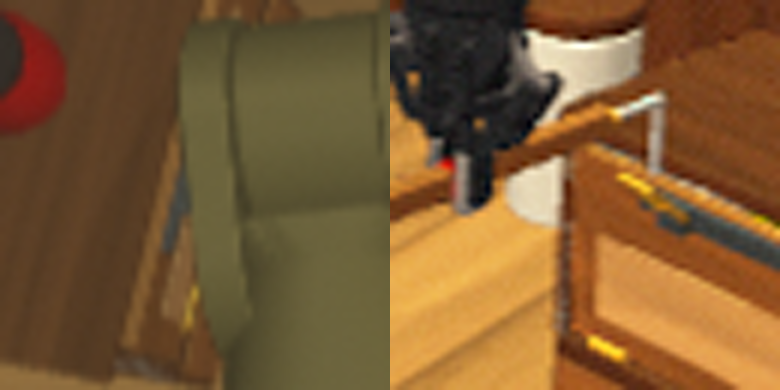

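```bash
python3 - <<'E'
from h import *
s=load("scene",2)
f=lambda p:((proj(s,p)-[330,105]+.5)*6+[390,0]).round(0)
H=np.array([.5123+.029,.0686+.1573,.3413]);print("elbow",f(H),"tip",f(H-[0,0,.0485]))
print("outer",f([.5349,.213,.291]),f([.5383,.21,.2926]),"inner",f([.5434,.2395,.264]),"mid",f([.539,.2265,.2775]))
b=cv2.resize(s[0][115:150,355:390,::-1],(560,560),interpolation=cv2.INTER_LANCZOS4);cv2.imwrite("pics/z2.png",b)
E
```

```text
elbow [662.  97.] tip [656. 172.]
outer [635. 180.] [637. 180.] inner [668. 209.] mid [652. 194.]
```

View pics/z2.png

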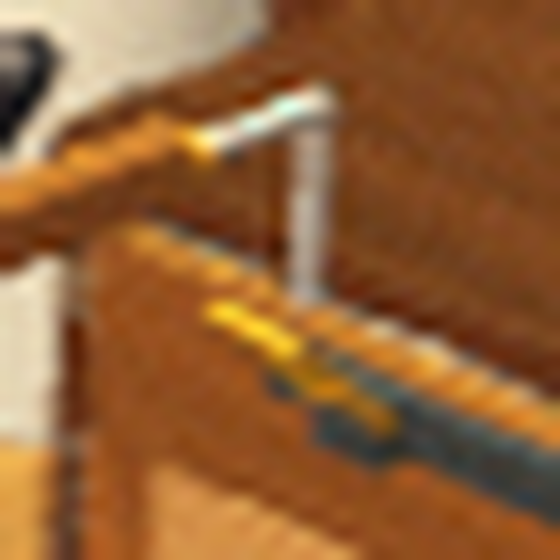

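Call:
{"api": "jog_arm", "payload": {
  "increments": [
    [0,[0,0,-0.004],[0,0,0]],
    [0,[0,0,-0.004],[0,0,0]],
    [0,[0,0,-0.003],[0,0,0]],
    [0,[0,0,-0.002],[0,0,0]],
    [0,[0,0,0],[0,0,0]]
  ]
}}

```text
time: 6.68
ee_pos: [0.5122, 0.0686, 0.3169]
eef_rot: [-0.0, 0.769, 0.639, -0.0]
wrist_force: [-0.6, -0.5, -2.1]
grip_width: 0.142
finger_force: 97.7
```

Call:
{"api": "jog_arm", "payload": {
  "increments": [
    [0,[0,0,-0.002],[0,0,0]],
    [0,[0,0,0],[0,0,0]]
  ]
}}

```text
time: 6.92
ee_pos: [0.5122, 0.0686, 0.315]
eef_rot: [-0.0, 0.769, 0.639, -0.0]
wrist_force: [-0.2, 0.3, -1.8]
grip_width: 0.144
finger_force: 97.7
```

Call:
{"api": "jog_arm", "payload": {
  "increments": [
    [0,[0,0,-0.002],[0,0,0]],
    [0,[0,0,0],[0,0,0]]
  ]
}}

```text
time: 7.18
ee_pos: [0.5122, 0.0686, 0.3129]
eef_rot: [-0.0, 0.769, 0.639, -0.0]
wrist_force: [0.1, -0.9, -2.3]
grip_width: 0.146
finger_force: 97.7
```

```bash
python3 -c "
from rig import manip
s=manip.state();print(s['ee_pos'],s['wrist_force'],s['torque'])
import cv2
d=manip.get_image('scene')['img'];cv2.imwrite('pics/z3.png',cv2.resize(d[115:150,355:390,::-1],(560,560),interpolation=cv2.INTER_LANCZOS4))"
```

```text
[0.51219795 0.06857417 0.31294336] [ 0.14274984 -0.88646977 -2.27708694] [-0.04783415 -0.00798355  0.01911977]
```

View pics/z3.png

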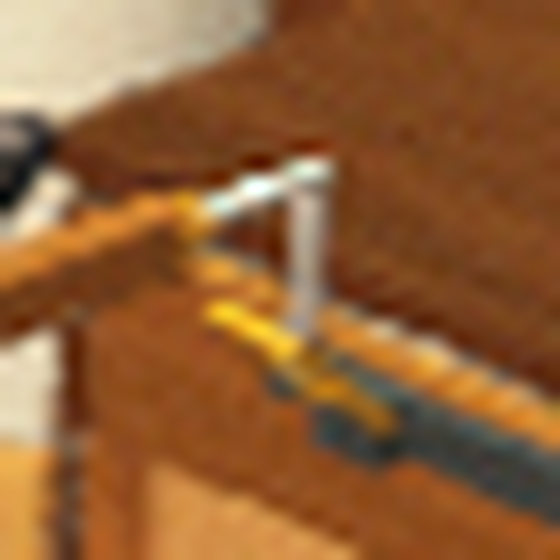

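Call:
{"api": "jog_arm", "payload": {
  "increments": [
    [0,[0,0,-0.003],[0,0,0]],
    [0,[0,0,-0.003],[0,0,0]],
    [0,[0,0,0],[0,0,0]]
  ]
}}

```text
time: 7.6
ee_pos: [0.5121, 0.0686, 0.3067]
eef_rot: [-0.0, 0.769, 0.639, -0.0]
wrist_force: [-0.2, -0.3, -2.1]
grip_width: 0.143
finger_force: 97.7
```

Call:
{"api": "jog_arm", "payload": {
  "increments": [
    [0,[0,0,-0.003],[0,0,0]],
    [0,[0,0,-0.003],[0,0,0]],
    [0,[0,0,-0.003],[0,0,0]],
    [0,[0,0,0],[0,0,0]]
  ]
}}

```text
time: 8.1
ee_pos: [0.5121, 0.0686, 0.2978]
eef_rot: [-0.0, 0.769, 0.639, -0.0]
wrist_force: [0.5, 0.1, -1.7]
grip_width: 0.146
finger_force: 97.7
```

```bash
python3 -c "
from rig import manip
s=manip.state();print(s['ee_pos'],s['wrist_force'],s['torque'])
import cv2
d=manip.get_image('scene')['img'];cv2.imwrite('pics/z4.png',cv2.resize(d[115:150,355:390,::-1],(560,560),interpolation=cv2.INTER_LANCZOS4))"
```

```text
[0.51209512 0.06855365 0.29775339] [ 0.48667076  0.10987754 -1.72715452] [-0.02606882 -0.01123516 -0.04175136]
```

View pics/z4.png

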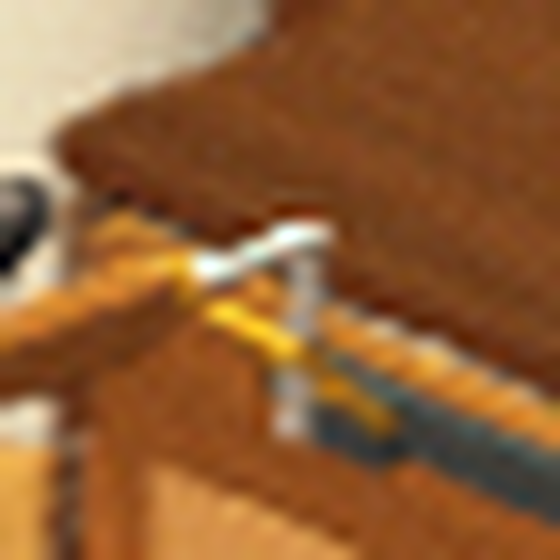

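```bash
python3 - <<'E'
import numpy as np
th=np.r_[0:1.43:.04]
ph=th+.2725; xb=.3515-.1672*np.sin(ph); zb=.13+.1672*np.cos(ph)
c=np.interp(th,[0,.3,.6,.75,1.4],[.011,.009,.003,0,0]); sl=np.interp(th,[0,.5,.75,1.0,1.45],[0,0,.003,.005,.006])
X=xb+.006+sl; Z=zb+.006+c-.011
u=np.array([-.1814,-.9834])
px,pz=.3203,.2977
for t,x,z in zip(th,X,Z):
    d=px-x; print(f"{t:.2f} [{u[0]*d:.4f}, {u[1]*d:.4f}, {z-pz:.4f}]  X{x:.4f} Z{z:.4f}"); px,pz=x,z
E
```

```text
0.00 [-0.0014, -0.0077, -0.0007]  X0.3125 Z0.2970
0.04 [-0.0012, -0.0063, -0.0022]  X0.3061 Z0.2948
0.08 [-0.0011, -0.0062, -0.0024]  X0.2998 Z0.2924
0.12 [-0.0011, -0.0061, -0.0027]  X0.2935 Z0.2897
0.16 [-0.0011, -0.0060, -0.0029]  X0.2874 Z0.2867
0.20 [-0.0011, -0.0059, -0.0032]  X0.2814 Z0.2835
0.24 [-0.0011, -0.0058, -0.0034]  X0.2755 Z0.2801
0.28 [-0.0010, -0.0057, -0.0037]  X0.2698 Z0.2765
0.32 [-0.0010, -0.0055, -0.0042]  X0.2641 Z0.2723
0.36 [-0.0010, -0.0054, -0.0046]  X0.2587 Z0.2677
0.40 [-0.0010, -0.0052, -0.0049]  X0.2533 Z0.2628
0.44 [-0.0009, -0.0051, -0.0051]  X0.2482 Z0.2577
0.48 [-0.0009, -0.0049, -0.0053]  X0.2432 Z0.2525
0.52 [-0.0008, -0.0045, -0.0055]  X0.2387 Z0.2470
0.56 [-0.0007, -0.0041, -0.0057]  X0.2346 Z0.2413
0.60 [-0.0007, -0.0039, -0.0058]  X0.2306 Z0.2355
0.64 [-0.0007, -0.0037, -0.0060]  X0.2269 Z0.2295
0.68 [-0.0006, -0.0034, -0.0062]  X0.2234 Z0.2233
0.72 [-0.0006, -0.0032, -0.0063]  X0.2201 Z0.2170
0.76 [-0.0006, -0.0031, -0.0063]  X0.2170 Z0.2107
0.80 [-0.0005, -0.0029, -0.0058]  X0.2140 Z0.2049
0.84 [-0.0005, -0.0027, -0.0059]  X0.2113 Z0.1990
0.88 [-0.0005, -0.0025, -0.0061]  X0.2088 Z0.1929
0.92 [-0.0004, -0.0022, -0.0062]  X0.2065 Z0.1868
0.96 [-0.0004, -0.0020, -0.0063]  X0.2045 Z0.1805
1.00 [-0.0003, -0.0017, -0.0064]  X0.2027 Z0.1741
1.04 [-0.0003, -0.0017, -0.0064]  X0.2009 Z0.1677
1.08 [-0.0003, -0.0015, -0.0065]  X0.1994 Z0.1612
1.12 [-0.0002, -0.0012, -0.0066]  X0.1982 Z0.1547
1.16 [-0.0002, -0.0009, -0.0066]  X0.1973 Z0.1480
1.20 [-0.0001, -0.0007, -0.0066]  X0.1966 Z0.1414
1.24 [-0.0001, -0.0004, -0.0067]  X0.1961 Z0.1347
1.28 [-0.0000, -0.0002, -0.0067]  X0.1960 Z0.1281
1.32 [0.0000, 0.0001, -0.0067]  X0.1961 Z0.1214
1.36 [0.0001, 0.0004, -0.0067]  X0.1964 Z0.1147
1.40 [0.0001, 0.0006, -0.0067]  X0.1971 Z0.1080
```

First a gentle pull to feel the cross-bar.

Call:
{"api": "jog_arm", "payload": {
  "increments": [
    [0,[-0.0007,-0.004,0],[0,0,0]],
    [0,[-0.0007,-0.0037,-0.0007],[0,0,0]],
    [0,[-0.0006,-0.0032,-0.0011],[0,0,0]],
    [0,[-0.0006,-0.0031,-0.0011],[0,0,0]],
    [0,[-0.0011,-0.0062,-0.0024],[0,0,0]]
  ],
  "force": 120
}}

```text
time: 8.78
ee_pos: [0.5087, 0.0484, 0.2928]
eef_rot: [-0.0, 0.769, 0.639, 0.0]
wrist_force: [1.1, 1.7, -1.8]
grip_width: 0.135
finger_force: 119.9
```

Call:
{"api": "jog_arm", "payload": {
  "increments": [
    [0,[-0.0011,-0.0061,-0.0027],[0,0,0]],
    [0,[-0.0011,-0.006,-0.0029],[0,0,0]],
    [0,[-0.0011,-0.0059,-0.0032],[0,0,0]]
  ]
}}

```text
time: 9.15
ee_pos: [0.5051, 0.03, 0.2837]
eef_rot: [-0.0, 0.769, 0.639, -0.0]
wrist_force: [0.7, 2.2, -2.0]
grip_width: 0.139
finger_force: 119.9
```

```bash
python3 -c "
from rig import manip
s=manip.state();print(s['ee_pos'],s['wrist_force'],s['torque'])
import cv2
d=manip.get_image('scene')['img'];cv2.imwrite('pics/z5.png',cv2.resize(d[110:170,340:400,::-1],(560,560),interpolation=cv2.INTER_LANCZOS4))"
```

```text
[0.5050696  0.02995712 0.28372563] [ 0.66851787  2.15762815 -1.97068512] [ 0.48547563 -0.03766832  0.07622253]
```

View pics/z5.png

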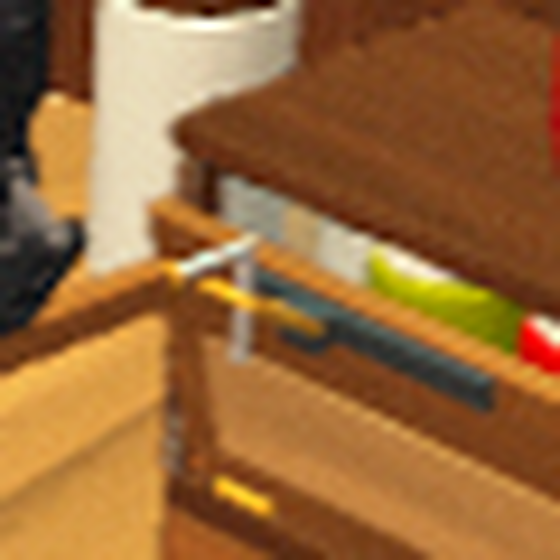

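Call:
{"api": "jog_arm", "payload": {
  "increments": [
    [0,[-0.0011,-0.0058,-0.0034],[0,0,0]],
    [0,[-0.001,-0.0057,-0.0037],[0,0,0]],
    [0,[-0.001,-0.0055,-0.0042],[0,0,0]],
    [0,[-0.001,-0.0054,-0.0046],[0,0,0]],
    [0,[-0.001,-0.0052,-0.0049],[0,0,0]],
    [0,[-0.0009,-0.0051,-0.0051],[0,0,0]],
    [0,[-0.0009,-0.0049,-0.0053],[0,0,0]]
  ]
}}

```text
time: 10.07
ee_pos: [0.4984, -0.0076, 0.2525]
eef_rot: [0.0, 0.769, 0.639, 0.0]
wrist_force: [-0.5, 2.2, -1.1]
grip_width: 0.141
finger_force: 120.4
```

Call:
{"api": "jog_arm", "payload": {
  "increments": [
    [0,[-0.0008,-0.0045,-0.0055],[0,0,0]],
    [0,[-0.0007,-0.0041,-0.0057],[0,0,0]],
    [0,[-0.0007,-0.0039,-0.0058],[0,0,0]],
    [0,[-0.0007,-0.0037,-0.006],[0,0,0]]
  ]
}}

```text
time: 10.58
ee_pos: [0.4955, -0.0237, 0.2294]
eef_rot: [0.0, 0.769, 0.639, 0.0]
wrist_force: [-0.4, 0.4, -0.5]
grip_width: 0.139
finger_force: 120.4
```

Call:
{"api": "jog_arm", "payload": {
  "increments": [
    [0,[-0.0006,-0.0034,-0.0062],[0,0,0]],
    [0,[-0.0006,-0.0032,-0.0063],[0,0,0]],
    [0,[-0.0006,-0.0031,-0.0063],[0,0,0]]
  ]
}}

```text
time: 10.95
ee_pos: [0.4937, -0.0333, 0.2106]
eef_rot: [0.0, 0.769, 0.639, -0.0]
wrist_force: [0.7, 0.2, -1.5]
grip_width: 0.139
finger_force: 120.4
```

```bash
python3 -c "
from rig import manip
s=manip.state();print(s['ee_pos'],s['wrist_force'],s['torque'])"
```

```text
[ 0.49365405 -0.03332645  0.21058397] [ 0.65277933  0.22518931 -1.50800129] [ 0.27943818 -0.04327107 -0.04156454]
```

Call:
{"api": "jog_arm", "payload": {
  "increments": [
    [0,[-0.0005,-0.0029,-0.0058],[0,0,0]],
    [0,[-0.0005,-0.0027,-0.0059],[0,0,0]],
    [0,[-0.0005,-0.0025,-0.0061],[0,0,0]],
    [0,[-0.0004,-0.0022,-0.0062],[0,0,0]]
  ]
}}

```text
time: 11.45
ee_pos: [0.4918, -0.0433, 0.1866]
eef_rot: [-0.0, 0.769, 0.639, 0.0]
wrist_force: [0.9, 3.3, -2.4]
grip_width: 0.142
finger_force: 120.3
```

Call:
{"api": "jog_arm", "payload": {
  "increments": [
    [0,[-0.0004,-0.002,-0.0063],[0,0,0]],
    [0,[-0.0003,-0.0017,-0.0064],[0,0,0]],
    [0,[-0.0003,-0.0017,-0.0064],[0,0,0]],
    [0,[-0.0003,-0.0015,-0.0065],[0,0,0]]
  ]
}}

```text
time: 11.95
ee_pos: [0.4906, -0.0495, 0.161]
eef_rot: [-0.001, 0.769, 0.639, 0.001]
wrist_force: [1.2, 6.9, -2.8]
grip_width: 0.139
finger_force: 120.3
```

```bash
python3 -c "
from rig import manip
s=manip.state();print(s['ee_pos'],s['wrist_force'],s['torque'])"
```

```text
[ 0.49060691 -0.04950106  0.16096915] [ 1.15714858  6.89461988 -2.84566477] [ 1.50261551 -0.28016972 -0.01736484]
```

Call:
{"api": "jog_arm", "payload": {
  "increments": [
    [0,[0.0009,0.005,0],[0,0,0]],
    [0,[0.0005,0.003,0],[0,0,0]]
  ]
}}

```text
time: 12.2
ee_pos: [0.4919, -0.0427, 0.1615]
eef_rot: [0.001, 0.769, 0.639, -0.0]
wrist_force: [0.1, 0.6, -1.5]
grip_width: 0.139
finger_force: 120.3
```

```bash
python3 - <<'E'
from rig import manip
import cv2,numpy as np
s=manip.state();print(s['ee_pos'],s['wrist_force'],s['torque'])
d=manip.get_image('scene');np.savez("scene6.npz",**d)
d=d['img'];cv2.imwrite('pics/z6.png',cv2.resize(d[115:215,310:410,::-1],(600,600),interpolation=cv2.INTER_LANCZOS4))
from h import *
s=load("scene",6)
f=lambda p:((proj(s,p)-[310,115]+.5)*6).round(0)
e=manip.state()["ee_pos"]
H=e+[.029,.1573,.011];print("elbow",f(H),"tip",f(H-[0,0,.0485]),"band",f(e+[0,0,.011]))
for th in(.9,1.0,1.1,1.2):
    ph=th+.2725;xb=.3515-.1672*np.sin(ph);zb=.13+.1672*np.cos(ph)
    x=np.array([.1814,.9834]);y=np.array([-.9834,.1814])
    print(th,f([*(x*xb-.489*y),zb]), "hatch top corner",f([*(x*(.3515-.135*np.sin(th))+y*(-.452+.125)*1-0*y),.13+.135*np.cos(th)]))
E
```

```text
[ 0.49193771 -0.0426615   0.16149009] [ 0.12028602  0.56446655 -1.51815599] [-0.0008583  -0.00054054  0.05417453]
elbow [242. 349.] tip [239. 418.] band [ 40. 441.]
0.9 [228. 320.] hatch top corner [106. 173.]
1.0 [220. 347.] hatch top corner [ 97. 193.]
1.1 [214. 372.] hatch top corner [ 88. 212.]
1.2 [210. 398.] hatch top corner [ 82. 232.]
```

View pics/z6.png

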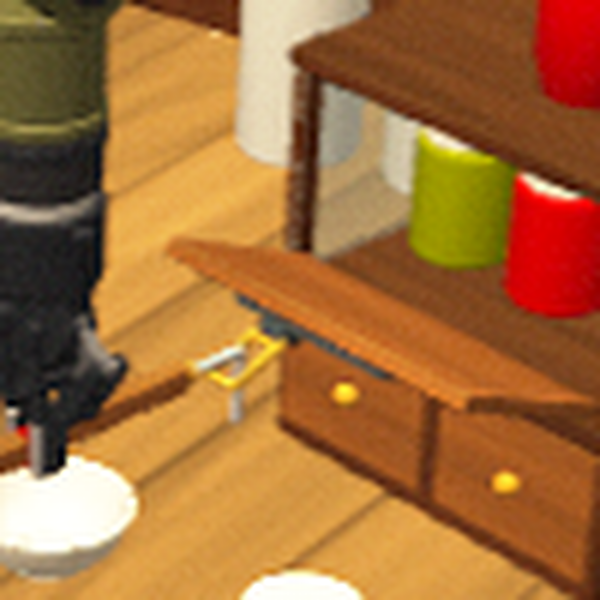

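Call:
{"api": "jog_arm", "payload": {
  "increments": [
    [0,[0,0,-0.005],[0,0,0]],
    [0,[0,0,-0.006],[0,0,0]],
    [0,[0,0,-0.006],[0,0,0]]
  ]
}}

```text
time: 12.62
ee_pos: [0.4918, -0.0425, 0.1439]
eef_rot: [0.0, 0.769, 0.639, -0.0]
wrist_force: [0.7, -0.3, -1.5]
grip_width: 0.137
finger_force: 120.3
```

Call:
{"api": "jog_arm", "payload": {
  "increments": [
    [0,[0,0,-0.006],[0,0,0]],
    [0,[0,0,-0.006],[0,0,0]],
    [0,[0,0,-0.006],[0,0,0]]
  ]
}}

```text
time: 13.0
ee_pos: [0.4918, -0.0423, 0.1259]
eef_rot: [-0.0, 0.769, 0.639, -0.0]
wrist_force: [-0.0, -0.2, -0.7]
grip_width: 0.14
finger_force: 120.3
```

Call:
{"api": "jog_arm", "payload": {
  "increments": [
    [0,[0,0,-0.006],[0,0,0]],
    [0,[0,0,-0.005],[0,0,0]]
  ]
}}

```text
time: 13.25
ee_pos: [0.4919, -0.0422, 0.115]
eef_rot: [-0.0, 0.769, 0.639, 0.0]
wrist_force: [0.5, 0.2, -2.1]
grip_width: 0.14
finger_force: 120.3
```

```bash
python3 -c "
from rig import manip
s=manip.state();print(s['ee_pos'],s['wrist_force'],s['torque'])"
```

```text
[ 0.49187578 -0.04221398  0.11499402] [ 0.53063853  0.16352416 -2.06626131] [ 0.08432477 -0.00705857 -0.02500991]
```

Call:
{"api": "jog_arm", "payload": {
  "increments": [
    [0,[0,0,-0.004],[0,0,0]],
    [0,[0,0,-0.004],[0,0,0]],
    [0,[0,0,0],[0,0,0]]
  ]
}}

```text
time: 13.62
ee_pos: [0.4916, -0.0423, 0.1071]
eef_rot: [-0.0, 0.769, 0.639, -0.0]
wrist_force: [-0.3, 0.2, -2.3]
grip_width: 0.141
finger_force: 120.3
```

Call:
{"api": "jog_arm", "payload": {
  "increments": [
    [0,[0,0,-0.002],[0,0,0]],
    [0,[0,0,-0.001],[0,0,0]],
    [0,[0,0,0],[0,0,0]]
  ]
}}

```text
time: 14.0
ee_pos: [0.4919, -0.0423, 0.1044]
eef_rot: [0.0, 0.769, 0.639, 0.0]
wrist_force: [0.5, -0.5, -2.1]
grip_width: 0.14
finger_force: 120.3
```

```bash
python3 - <<'E'
from rig import manip
import numpy as np,cv2
s=manip.state();print(s['ee_pos'],s['wrist_force'],s['torque'])
d=manip.get_image('scene');np.savez("scene7.npz",**d)
from h import *
# yellow blobs and hatch outer corner cues in both frames 6 and 7
for k in(6,7):
    c=load("scene",k);im=c[0][140:200,325:400]
    h=cv2.cvtColor(cv2.resize(im,None,fx=4,fy=4,interpolation=cv2.INTER_CUBIC),cv2.COLOR_RGB2HSV)
    m=(h[...,0]>20)&(h[...,0]<33)&(h[...,1]>190)&(h[...,2]>170)
    n,l,st,ce=cv2.connectedComponentsWithStats(m.astype('uint8'))
    print(k,[((st[i,:4]/4+[325,140,0,0]).tolist(),int(st[i,4]),(ce[i]/4+[325,140]).round(1).tolist()) for i in range(1,n) if st[i,4]>30])
c=load("scene",7)
for th in(1.1,1.3,1.36,1.4,1.45):
    x=np.array([.1814,.9834]);y=np.array([-.9834,.1814])
    P=lambda r,o,yy=-.489:(lambda R,ph:proj(c,[*(x*(.3545-R*np.sin(ph))+yy*y),.13+R*np.cos(ph)]).round(1))(np.hypot(r,o),th+np.arctan2(o,r))
    print(th,"outer",P(.161,.045,-.478),P(.161,.045,-.5),"inner",P(.134,.018))
E
```

```text
[ 0.49193354 -0.04233595  0.10440958] [ 0.46916413 -0.51604452 -2.14148001] [0.02428211 0.00934409 0.03635073]
6 [([381.5, 140.0, 10.5, 2.25], 233, [386.4, 141.1]), ([347.75, 170.0, 9.5, 9.75], 308, [353.0, 173.7]), ([344.75, 176.75, 2.75, 2.5], 63, [346.0, 177.7]), ([366.0, 179.0, 3.0, 2.75], 103, [367.4, 180.2]), ([392.75, 194.0, 3.25, 2.5], 103, [394.3, 195.1])]
7 [([381.5, 140.0, 10.5, 2.5], 235, [386.5, 141.1]), ([343.25, 179.0, 12.25, 11.25], 521, [349.9, 184.0]), ([392.75, 194.0, 3.25, 2.5], 106, [394.3, 195.2])]
1.1 outer [343.7 175.1] [347.9 177.5] inner [353.2 170.1]
1.3 outer [342.7 183.3] [346.9 185.7] inner [351.6 177. ]
1.36 outer [342.7 185.6] [346.9 188.1] inner [351.4 179. ]
1.4 outer [342.7 187.2] [346.9 189.6] inner [351.2 180.3]
1.45 outer [342.9 189. ] [347.  191.4] inner [351.1 181.9]
```

Call:
{"api": "jog_arm", "payload": {
  "increments": [
    [0,[0,0,-0.001],[0,0,0]],
    [0,[0,0,-0.001],[0,0,0]],
    [0,[0,0,0],[0,0,0]]
  ]
}}

```text
time: 14.42
ee_pos: [0.4919, -0.0423, 0.1023]
eef_rot: [-0.0, 0.769, 0.639, -0.0]
wrist_force: [0.4, 0.2, -0.7]
grip_width: 0.141
finger_force: 120.3
```

Call:
{"api": "jog_arm", "payload": {
  "increments": [
    [0,[0,0,-0.001],[0,0,0]],
    [0,[0,0,-0.001],[0,0,0]],
    [0,[0,0,0],[0,0,0]]
  ]
}}

```text
time: 14.8
ee_pos: [0.4919, -0.0423, 0.1004]
eef_rot: [-0.0, 0.769, 0.639, 0.0]
wrist_force: [-0.4, -0.4, -1.8]
grip_width: 0.142
finger_force: 120.3
```

```bash
cat > eye.py <<'E'
from rig import manip
import numpy as np,cv2
s=manip.state();print(s['time'],s['ee_pos'],s['wrist_force'],s['torque'])
c=manip.get_image('scene')['img'];im=c[140:200,325:400]
h=cv2.cvtColor(cv2.resize(im,None,fx=4,fy=4,interpolation=cv2.INTER_CUBIC),cv2.COLOR_RGB2HSV)
m=(h[...,0]>20)&(h[...,0]<33)&(h[...,1]>190)&(h[...,2]>170)
n,l,st,ce=cv2.connectedComponentsWithStats(m.astype('uint8'))
print([((st[i,:4]/4+[325,140,0,0]).tolist(),int(st[i,4]),(ce[i]/4+[325,140]).round(1).tolist()) for i in range(1,n) if st[i,4]>30])
E
python3 eye.py
```

```text
14.8 [ 0.49188772 -0.04228974  0.10035103] [-0.44265841 -0.43435979 -1.78548346] [ 0.13677054 -0.06335967 -0.03250039]
[([381.5, 140.0, 10.5, 2.5], 248, [386.4, 141.1]), ([343.75, 179.75, 12.0, 11.5], 501, [350.0, 184.8]), ([392.75, 194.0, 3.25, 2.5], 106, [394.3, 195.2])]
```

Call:
{"api": "jog_arm", "payload": {
  "increments": [
    [0,[0,0,-0.001],[0,0,0]],
    [0,[0,0,0],[0,0,0]]
  ]
}}

```text
time: 15.1
ee_pos: [0.492, -0.0422, 0.0995]
eef_rot: [-0.0, 0.769, 0.639, 0.0]
wrist_force: [0.4, 0.2, 0.1]
grip_width: 0.141
finger_force: 120.4
```

Call:
{"api": "jog_arm", "payload": {
  "increments": [
    [0,[0,0,-0.001],[0,0,0]],
    [0,[0,0,0],[0,0,0]]
  ]
}}

```text
time: 15.35
ee_pos: [0.492, -0.0423, 0.0986]
eef_rot: [0.0, 0.769, 0.639, 0.0]
wrist_force: [-0.7, -0.8, 1.6]
grip_width: 0.142
finger_force: 120.6
```

```bash
python3 eye.py
```

```text
15.35 [ 0.49204204 -0.04227123  0.09855523] [-0.69733022 -0.82145105  1.55605202] [ 0.3725204   0.01168286 -0.00274266]
[([381.5, 140.0, 10.25, 2.5], 242, [386.4, 141.1]), ([343.5, 179.5, 12.0, 12.0], 545, [349.9, 184.9]), ([392.75, 194.0, 3.25, 2.5], 109, [394.2, 195.2])]
```

Call:
{"api": "jog_arm", "payload": {
  "increments": [
    [0,[0,0,0.004],[0,0,0]],
    [0,[0,0,0.006],[0,0,0]],
    [0,[0,0,0.006],[0,0,0]],
    [0,[0,0,0.006],[0,0,0]]
  ]
}}

```text
time: 15.9
ee_pos: [0.4919, -0.0423, 0.1209]
eef_rot: [0.0, 0.769, 0.639, -0.0]
wrist_force: [0.4, -0.5, -1.4]
grip_width: 0.14
finger_force: 120.4
```

Call:
{"api": "jog_arm", "payload": {
  "increments": [
    [0,[0,0,0.008],[0,0,0]],
    [0,[0,0,0.008],[0,0,0]],
    [0,[0,0,0.008],[0,0,0]],
    [0,[0,0,0.01],[0,0,0]],
    [0,[0,0,0.01],[0,0,0]],
    [0,[0,0,0.015],[0,0,0]],
    [0,[0,0,0.02],[0,0,0]]
  ]
}}

```text
time: 16.77
ee_pos: [0.4916, -0.0423, 0.2003]
eef_rot: [-0.0, 0.769, 0.639, -0.0]
wrist_force: [0.5, 0.1, -1.8]
grip_width: 0.139
finger_force: 120.4
```

```bash
python3 eye.py
```

```text
16.775 [ 0.49161959 -0.04226487  0.20027977] [ 0.48889047  0.05288716 -1.76031326] [-0.07574401  0.00488981  0.0473794 ]
[([381.5, 140.0, 10.5, 2.5], 241, [386.4, 141.1]), ([343.5, 179.5, 12.0, 12.0], 636, [349.4, 185.6]), ([392.75, 194.0, 3.25, 2.5], 107, [394.3, 195.1])]
```

Call:
{"api": "jog_arm", "payload": {
  "increments": [
    [0,[0,-0.02,0.01],[0,0,0]],
    [0,[0.006,-0.034,0],[0,0,1.5]],
    [0,[0.008,-0.037,0],[0,0,2]],
    [0,[0.008,-0.037,0],[0,0,2]],
    [0,[0.008,-0.037,0],[0,0,2]],
    [0,[0.008,-0.037,0],[0,0,2]],
    [0,[0.008,-0.037,0],[0,0,2]],
    [0,[0.008,-0.035,0],[0,0,2]],
    [0,[0.008,-0.036,0],[0,0,1.5]],
    [0,[0,0,-0.03],[0,0,0]],
    [0,[0,0,0],[0,0,0]]
  ]
}}

```text
time: 18.2
ee_pos: [0.5521, -0.3516, 0.1768]
eef_rot: [-0.003, 0.679, 0.734, -0.0]
wrist_force: [-0.0, -0.2, -2.4]
grip_width: 0.136
finger_force: 120.3
```

```bash
python3 - <<'E'
from rig import manip
from h import *
np.set_printoptions(precision=4,suppress=True)
s=manip.state();print(s['time'],s['ee_pos'],s['eef_rot'],s['wrist_force'])
d=manip.get_image("scene");np.savez("scene8.npz",**d);c=load("scene",8)
e=s['ee_pos'];a=np.radians(94.5);u=np.array([np.cos(a),np.sin(a),0]);o=e+[0,0,.011]
for n,p in(("tail",o-.12*u),("woodend",o+.115*u),("elbow",o+.16*u),("tip",o+.16*u-[0,0,.0485])):print(n,proj(c,p).round(1))
# brown wood strip: difference to start image
g=cv2.absdiff(c[0],load("scene",0)[0]).max(2)>40
h=cv2.cvtColor(c[0],cv2.COLOR_RGB2HSV)
r=((h[...,0]<6)|(h[...,0]>174))&(h[...,1]>180)&(h[...,2]>90)&g
print("red",np.argwhere(r)[:,::-1].mean(0))
st=(h[...,1]<60)&(h[...,2]>120)&g
n,l,S,ce=cv2.connectedComponentsWithStats(st.astype('uint8'))
print([S[i].tolist() for i in range(1,n) if S[i,4]>6])
y,x=np.nonzero(st&(np.abs(np.arange(640)-proj(c,o+.16*u)[0])<15)[None,:])
# wood underside/top edge per column
for col in range(int(proj(c,o-.12*u)[0])-2,int(proj(c,o+.16*u)[0])+4,5):
    v=np.nonzero(g[190:300,col])[0]+190
    print(col,v.min() if len(v) else None,v.max() if len(v) else None,end="; ")
E
```

```text
18.2 [ 0.5521 -0.3516  0.1768] [-0.0026  0.6793  0.7339 -0.0004] [-0.0335 -0.2185 -2.4325]
tail [238.9 255. ]
woodend [289.7 215. ]
elbow [298.2 208.3]
tip [298.4 220.8]
red [361.6709 146.5671]
[[363, 129, 7, 13, 68], [374, 134, 5, 13, 44], [252, 190, 22, 5, 44], [292, 208, 7, 13, 26], [276, 213, 7, 7, 16], [260, 229, 2, 5, 8], [266, 232, 2, 9, 11]]
236 None None; 241 253 287; 246 207 287; 251 190 283; 256 190 276; 261 190 274; 266 190 270; 271 190 266; 276 190 261; 281 217 257; 286 218 250; 291 213 248; 296 209 241; 301 None None;
```

Call:
{"api": "jog_arm", "payload": {
  "increments": [
    [0,[0,0,-0.03],[0,0,0]],
    [0,[0,0,-0.03],[0,0,0]],
    [0,[0,0,-0.01],[0,0,0]],
    [0,[0,0,0],[0,0,0]],
    [0,[0,0,0],[0,0,0]]
  ]
}}

```text
time: 18.88
ee_pos: [0.5549, -0.3528, 0.1112]
eef_rot: [0.001, 0.679, 0.734, 0.0]
wrist_force: [-0.3, -0.2, -1.6]
grip_width: 0.137
finger_force: 120.3
```

Adjust by (-1, +0.6) mm and lower onto the fork floors.

Call:
{"api": "jog_arm", "payload": {
  "increments": [
    [0,[-0.001,0.0006,-0.012],[0,0,0]],
    [0,[0,0,-0.012],[0,0,0]],
    [0,[0,0,-0.012],[0,0,0]],
    [0,[0,0,-0.008],[0,0,0]],
    [0,[0,0,-0.005],[0,0,0]],
    [0,[0,0,-0.002],[0,0,0]],
    [0,[0,0,0],[0,0,0]]
  ]
}}

```text
time: 19.75
ee_pos: [0.5527, -0.3516, 0.0592]
eef_rot: [-0.0, 0.679, 0.734, -0.0]
wrist_force: [-2.9, 1.5, 4.3]
grip_width: 0.142
finger_force: 121.3
```

Call:
{"api": "jog_arm", "payload": {
  "increments": [
    [0.15,[0,0,0],[0,0,0]],
    [0.3,[0,0,0],[0,0,0]],
    [0.6,[0,0,0],[0,0,0]],
    [1,[0,0,0],[0,0,0]],
    [1,[0,0,0],[0,0,0]],
    [1,[0,0,0.01],[0,0,0]],
    [1,[0,0,0.03],[0,0,0]],
    [1,[0,0,0.04],[0,0,0]],
    [1,[0,0,0.04],[0,0,0]],
    [1,[-0.03,-0.02,0.04],[0,0,0]],
    [1,[-0.04,-0.03,0],[0,0,0]],
    [1,[-0.04,-0.03,0],[0,0,0]]
  ]
}}

```text
time: 21.25
ee_pos: [0.4424, -0.4327, 0.2202]
eef_rot: [0.001, 0.679, 0.734, -0.0]
wrist_force: [-0.0, -1.1, -1.3]
grip_width: 1.0
finger_force: 0.0
```

Call:
{"api": "jog_arm", "payload": {
  "increments": [
    [1,[-0.04,-0.03,0],[0,0,0]],
    [1,[-0.04,-0.03,0],[0,0,0]],
    [1,[-0.02,-0.01,0],[0,0,0]],
    [1,[0,0,0],[0,0,0]]
  ]
}}

```text
time: 21.75
ee_pos: [0.3419, -0.5022, 0.219]
eef_rot: [0.0, 0.68, 0.733, 0.0]
wrist_force: [-0.5, 0.4, 0.6]
grip_width: 1.0
finger_force: 0.0
```

```bash
python3 eye.py; python3 - <<'E'
from rig import manip
from h import *
for n in("scene","top"):
    np.savez(f"{n}9.npz",**manip.get_image(n))
    c,z=load(n,9),load(n,0)
    for k in(z,c):
        h=cv2.cvtColor(k[0],cv2.COLOR_RGB2HSV); m=((h[...,0]<6)|(h[...,0]>174))&(h[...,1]>180)&(h[...,2]>90)
        _,_,st,ce=cv2.connectedComponentsWithStats(m.astype('uint8'))
        print(n,[(st[i].tolist(),ce[i].round(1).tolist()) for i in range(1,len(st)) if 5<st[i,4]<60])
    a=(slice(225,320),slice(230,345)) if n=="scene" else (slice(150,215),slice(310,420))
    d=cv2.absdiff(c[0],z[0])[a].max(2);print("diff",(d>40).sum(),np.argwhere(d>40)[:,::-1][:20].tolist())
E
```

```text
21.75 [ 0.34192947 -0.50219188  0.21900396] [-0.51012207  0.40263683  0.56765907] [ 0.06830975 -0.01832224 -0.00220808]
[([381.75, 140.0, 10.25, 2.5], 248, [386.5, 141.1]), ([343.5, 179.75, 12.0, 11.75], 641, [349.4, 185.7]), ([392.75, 194.0, 3.25, 2.5], 106, [394.2, 195.1])]
scene [([265, 260, 8, 9, 43], [268.9, 263.4])]
scene [([218, 11, 4, 16, 25], [219.2, 18.8]), ([265, 260, 8, 10, 44], [269.0, 263.9])]
diff 7 [[67, 13], [66, 14], [48, 35], [42, 41], [33, 48], [32, 49], [17, 62]]
top [([376, 198, 5, 2, 9], [378.2, 198.6])]
top [([376, 198, 5, 2, 10], [378.0, 198.5])]
diff 0 []
```

The pole lies practically where it started, and the hatch is still down.

```bash
python3 -c "
from rig import manip
print(manip.job_done())"
```

```text
the job is handed in; nothing more can be done
None
```

I swung the hatch down to its stop with the hook pole, unhooked, laid the pole back in its rest, and handed the job in at about 22 s. In the last images the hatch was still down and the pole was within a pixel of where it started, and the highest pull I read on the hatch was about 7 N, under the 8 N limit but close.

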